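Clamp a plaster cornice sample in the drilling jig

TASK

Without picking anything up, push the white plaster cornice sample along the drilling jig until its end is fully home against the blue end stop. Then push the red-knobbed clamp lever over its dead point, towards the sample, until it snaps into lock and holds the sample against the wooden fence. Leave the cup and the offcut on the jig, the dark grey tub and the yellow scraper alone.

Things in the scene. Friction and masses are not known exactly. Their poses are not given: they have to be found in the camera images.
- jig: Grey jig board, fixed for the run, 12 mm thick, turned about z. Origin on the table, straight below jig_home. Board spans x -170 to +100 mm, y -190 to +190 mm in its own axes (z up). Clamp on its -x side, wooden fence on its +x side, blue end stop on its +y side.
- jig_home (a point): Point on top of the jig board, 12 mm above the table, with the jig's axes. The cornice is home when its origin is here and its x axis parallel to the jig's: its +x face is then on the fence and its +y end on the blue end stop.
- fence_mid (a point): On the face of the wooden fence, at board height, 35 mm to the jig's +x side of jig_home. The fence is 30 mm tall above the board, 22 mm thick, and runs along the jig's y from -185 to +115 mm.
- stop_mid (a point): On the face of the blue end stop, at board height, 70 mm to the jig's +y side of jig_home. The stop is 70 mm long along x, 20 mm thick, 20 mm tall above the board.
- foot_face (a point): Middle of the face of the black rubber plunger foot (20 mm across), 25 mm above the table; it points to the jig's +x. With the lever at 0 it is 55 mm to the -x side of jig_home; the lever drives it 24 mm towards +x, less what its spring gives when it meets the sample. Its steel bracket spans jig x -140 to -70 mm, y -30 to +30 mm, up to 70 mm above the table.
- cornice: White plaster sample, loose, 70 mm along x, 140 mm along y, 0.3 to 0.54 kg; origin at the centre of its underside. 24 mm tall, stepping up to 36 mm along its +x edge, beside the fence. It starts flat on the board, 35 to 80 mm short of home on the jig's -y side, 2 to 6 mm off the fence and nearly parallel to it. It slides: push its -y end face towards the jig's +y.
- clamp_lever (a joint): Lever angle about the pivot (axis along the jig's y). 0 (start): leaning 0.45 rad (26 degrees) back from upright, towards the jig's -x; 0.45: upright; growing values swing it over towards +x, above the sample. A spring resists, at most some 9 N at the knob along its arc, up to the dead point at 1.15; from about 1.25 it snaps by itself to the locked end at 1.50 and stays. Let go short of the dead point, it springs back to 0.
- lever_pivot (a point): The lever's pivot, fixed on the jig, 98 mm to the jig's -x side of jig_home and 62 mm above the table. Same axes as the jig.
- lever_knob (a point): Centre of the red ball knob, 28 mm across, at the end of the lever, 95 mm from the pivot (12 mm thick steel rod between). It turns with the lever.
- screw_cup: Bystander: small blue cup, 44 mm across, 35 mm tall, standing on the jig board near its -x, +y corner. Origin at the centre of its underside.
- offcut: Bystander: small loose plaster offcut 50 x 45 x 26 mm on the jig board near its -x, -y corner. Origin at the centre of its underside.
- tub: Bystander: dark grey open tub 120 x 170 x 75 mm on the table at the left. Origin at the centre of its underside.
- scraper: Bystander: yellow-handled flat scraper lying on the table at the right. Origin under its middle.
Mind the look-alikes: they are no part of the job. What is shaped like the cornice but green or purple is not meant.

How it is judged:
On the way, in this order (a step that is already met when the one before it is completed fails the run):
1. the sample is pushed along to the blue end stop while the clamp is still open (y of cornice in the frame of jig_home between -0.004 and 0.004 m and value of joint clamp_lever below 0.5 rad), for 0.1 s.
2. the lever is over its dead point and snapped into lock (value of joint clamp_lever above 1.4 rad), for 0.2 s.
At the end, for the whole second after the job is handed in: The clamp lever is locked (above 1.4 rad), the sample lies flat on the board, at rest, within 4 mm of the end stop, within 3 mm of the fence and parallel to it within 0.05 rad (value of joint clamp_lever above 1.4 rad and y of cornice in the frame of jig_home between -0.004 and 0.004 m and x of cornice in the frame of jig_home between -0.003 and 0.003 m and angle between the x axis of cornice and the x axis of jig_home, either way round below 0.05 rad and z of cornice in the frame of jig_home below 0.004 m and linear speed of cornice below 0.01 m/s); the robot touches nothing.
It fails at once if the sample is lifted or tipped (z of cornice in the frame of jig_home above 0.012 m or angle between cornice's own z axis and vertical above 0.2 rad).
It fails at once if a bystander is moved by more than 25 mm (distance of any of screw_cup, offcut, tub, scraper from where it was at the start of the episode above 0.025 m).
It also fails if it takes over 48 s, if anything falls off the work surface, if the arm or the gripper's body presses on something with over 40 N, if the wrist force passes 120 N, or if a joint passes its speed limit or range.

ROBOT

A 6-joint arm with a two-finger parallel gripper is mounted at the origin on the work surface. World frame = base frame: x ahead of the robot, y to its left, z up, the work surface at z = 0. Lengths are in m, angles in rad, forces in N, time in s.
With the tool pointing down it reaches from about 0.35 to 1 m from the base axis. Payload 7.1 kg.
Tool frame: the origin (TCP) lies midway between the tips of the shut fingers; the grasp point (between the pads) lies 19 mm behind it (bot.tcp_to_grasp is the z of the grasp point in the tool frame, in m); z points along the fingers, y is the direction in which the jaws open and shut (so a half turn about z gives the same grasp; the last joint's range is limited). The gripper opens to 85 mm and grips with 20 to 120 N. Pads are 22 mm wide; open, the fingers measure 114 mm over their backs; the gripper's body (76 mm by 85 mm) begins 54 mm behind the grasp point. The pads swing forward as they close: fully open they stand 13 mm farther back than shut.
Start: joints at [1.331, 0.423, 1.63, -0, 1.089, -0.019], TCP at [0.137, 0.61, 0.231] pointing down, gripper open.
Joint ranges: [-3, 3], [-0.9, 2.11], [0.09, 2.58], [-1.31, 4.45], [0.11, 2.69], [-2.54, 2.54]. Speed limits (rad/s): [2.39, 2.39, 3.01, 3.14, 3.14, 3.14].

INTERFACE

Orientations are given as a unit quaternion [w, x, y, z].
In Python, from bench import bot gives the robot as it stands.
- The arm moves only by the shell command python3 -m pendant 'ROWS'. ROWS is JSON, a list that holds one entry, the list of rows, each a list of 7 numbers: the opening in per cent of the stroke, from 0 (shut) to 100 (fully open), then the shift along the tool's x, y, z in cm, then the turn, a rotation vector about the tool's x, y, z in rad. A call has 1 to 20 rows; each row is the pose to reach, as a shift and turn from the pose measured when the call began, along the tool's axes at that moment; what a row does not reach only later rows make up. A row lasts 1/12 s, in which the tool goes at most 41.7 mm and 7.16 degrees, less where a joint would pass 70% of its speed; a pose out of reach is approached as far as the arm can. A call with a gripper value outside its range is refused whole. The fingers move at their own pace and stop on an object; the grip force is fixed at half the most. Time passes only in rows, so rows that repeat a pose let the fingers close. It gives the time, the measured TCP pose, the force and the opening at its end, in the units of the state.
- bot.observe(): the state, without advancing time (a new reading comes with each control period).
- bot.camera(name): name is "side" or "top"; returns a dict with "color" (480x640x3 uint8, blue, green, red), "range_z" (480x640 float32, m along the optical axis (not along the pixel's ray), 0 where there is no reading), "fx", "fy", "cx", "cy" (pixels), "R" (3x3) and "t" (3): a world point X has camera coordinates R X + t. Camera axes: x right, y down, z forward; pixel columns grow to the right and rows downward; lengths in m; the calibration is good to about 2 mm. A picture is of the moment at which its call begins.
- bot.sign_off(): hands the job in, once; it reports no verdict.
The state is a dict: "t": time; "q": joint angles; "qvel": joint speeds; "joint_efforts": joint torques, N m; "ee_pos": TCP position; "tool_rot": TCP orientation; "wrist_force": force on the tool from outside, world axes, zero at the start; "ft_torque": the same for the moment, N m; "finger_gap": finger opening in m.
Only numpy, scipy, OpenCV 4.12 (cv2) and the standard library are available. Lean on these libraries where they do the work, as an engineer would, in place of code of your own. Each camera call takes 0.05 s, during which the arm holds its last target. There are 200 camera calls.

## Working session

There is one attempt and no reset: what is moved stays moved. The work goes in short steps, Python scripts to look and compute and a shell command to move; the robot and the scene stay as the last step left them, time stands still between calls to the robot, and variables do not carry over. Pictures are saved under pics/ and viewed, about 8 in all and at most 12, crops included, and the job is handed in when it is done.

```bash
mkdir -p pics; ls; python3 - <<'E'
from bench import bot
import cv2
for n in ("top","side"):
    c=bot.camera(n); cv2.imwrite(f"pics/{n}0.png",c["color"]); print(n,c["fx"],c["cx"],c["cy"],c["R"],c["t"])
s=bot.observe(); print({k:s[k] for k in("t","ee_pos","tool_rot","finger_gap","wrist_force")})
E
```

```text
pics
top 517.2001719884829 324.5687546142404 241.88112476785528 [[-5.64629106e-03 -9.99982992e-01 -1.46096758e-03]
 [-9.86338711e-01  5.80976961e-03 -1.64627441e-01]
 [ 1.64633129e-01  5.11474426e-04 -9.86354739e-01]] [-0.01275505  0.45829585  1.27249456]
side 435.71126973549775 322.69282855817437 241.06505564471337 [[ 0.95797789 -0.28604004 -0.02143482]
 [-0.19542021 -0.59612625 -0.77874543]
 [ 0.20997452  0.7502097  -0.62697377]] [-0.43653927  0.15194134  1.07638328]
{'t': 0.1, 'ee_pos': array([0.13673236, 0.60936594, 0.2306078 ]), 'tool_rot': array([-9.32280099e-05,  1.10168401e-01,  9.93912694e-01, -6.85922879e-04]), 'finger_gap': 0.08547603852472907, 'wrist_force': array([-0.79682135, -0.76488871, -0.45359184])}
```

View pics/top0.png

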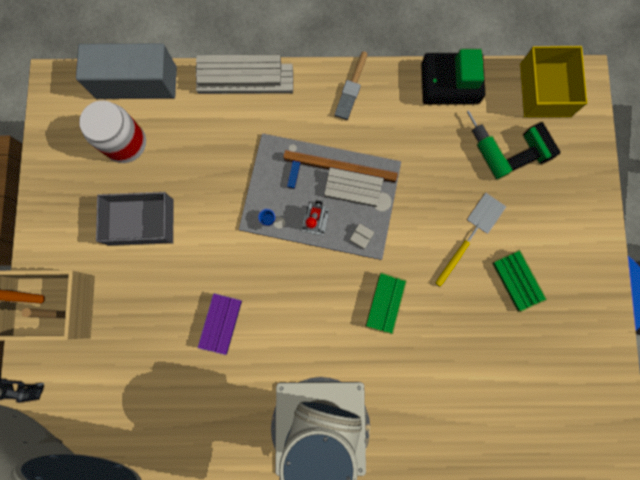

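View pics/side0.png

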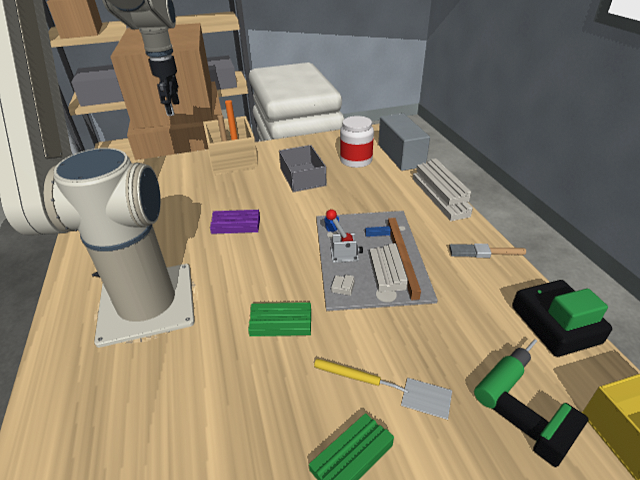

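The top view shows the jig at about (320,195) with the fence towards world +x and the blue stop at (293,174). The cornice is at (355,185), the knob at (314,215), the cup at (267,217) and the offcut at (361,236). A pale disc sits near (383,202). The side view agrees. Next I'll measure and look at it zoomed.

```bash
cat > h.py <<'E'
from bench import bot
import cv2, numpy as np
def world(c,uv,z):
    uv=np.atleast_2d(np.array(uv,float)); d=np.c_[(uv[:,0]-c["cx"])/c["fx"],(uv[:,1]-c["cy"])/c["fy"],np.ones(len(uv))]
    d=d@c["R"]; o=-c["R"].T@c["t"]; return o+d*((z-o[2])/d[:,2])[:,None]
def cloud(c):
    v,u=np.mgrid[:480,:640]; Z=c["range_z"]
    P=np.stack([(u-c["cx"])/c["fx"]*Z,(v-c["cy"])/c["fy"]*Z,Z],-1); return (P-c["t"])@c["R"]
def big(m):
    n,l,s,ce=cv2.connectedComponentsWithStats(m.astype(np.uint8)); i=1+np.argmax(s[1:,4]); return l==i
E
python3 - <<'E'
from h import *
T=bot.camera("top");S=bot.camera("side")
for n,c,(x0,y0,x1,y1) in(("top",T,(225,120,415,270)),("side",S,(305,195,445,315))):
    cv2.imwrite(f"pics/{n}_z.png",cv2.resize(c["color"][y0:y1,x0:x1],None,fx=4,fy=4,interpolation=cv2.INTER_CUBIC))
P=cloud(T); C=T["color"].astype(int); hsv=cv2.cvtColor(T["color"],cv2.COLOR_BGR2HSV)
roi=np.zeros((480,640),bool); roi[125:270,230:410]=1
blue=roi&(hsv[...,0]>100)&(hsv[...,0]<125)&(hsv[...,1]>150)
n,l,s,ce=cv2.connectedComponentsWithStats(blue.astype(np.uint8))
for i in range(1,n):
    if s[i,4]>20:
        p=P[l==i]; print("blue",s[i],ce[i],np.median(p,0),np.percentile(p[:,2],[5,95]))
brown=big(roi&(hsv[...,0]<15)&(hsv[...,1]>120)&(np.arange(640)>280)&(np.arange(480)[:,None]<185))
r=cv2.minAreaRect(np.argwhere(brown)[:,::-1].astype(np.float32)); b=cv2.boxPoints(r); print("fence",b.tolist(),np.percentile(P[brown][:,2],[5,50,95])); print(world(T,b,.042))
# board outline by grey (low sat) filled
g=roi&(hsv[...,1]<60); g=cv2.morphologyEx(g.astype(np.uint8),cv2.MORPH_CLOSE,np.ones((15,15)))
r=cv2.minAreaRect(np.argwhere(big(g))[:,::-1].astype(np.float32)); b=cv2.boxPoints(r)
print("board",b.tolist(),r); w=world(T,b,.012); print(w, np.linalg.norm(np.diff(w,axis=0),axis=1))
# height map of things above the board
for name,c in(("top",T),("side",S)):
    h=cv2.cvtColor(c["color"],cv2.COLOR_BGR2HSV); red=((h[...,0]<6)|(h[...,0]>174))&(h[...,1]>180)&(h[...,2]>90); Q=cloud(c)
    red&=(abs(Q[...,0]-.55)<.25)&(abs(Q[...,1])<.3)
    n,l,s,ce=cv2.connectedComponentsWithStats(red.astype(np.uint8))
    for i in range(1,n):
        if s[i,4]>8: print(name,"red",s[i],ce[i],np.median(Q[l==i],0))
E
```

```text
blue [288 162  12  26 179] [293.26256983 174.29608939] [0.63660502 0.06544976 0.03329282] [0.02856708 0.03743519]
blue [259 210  16  15 198] [266.40909091 216.93939394] [0.52637067 0.1337143  0.02838781] [0.01507851 0.04974956]
fence [[282.7308044433594, 159.34613037109375], [284.5769348144531, 150.1153564453125], [396.8846130371094, 172.576904296875], [395.0384826660156, 181.80767822265625]] [0.0307699  0.04296116 0.04775037]
[[ 0.67534642  0.09195475  0.042     ]
 [ 0.70034785  0.0873403   0.042     ]
 [ 0.63793687 -0.20322226  0.042     ]
 [ 0.61331762 -0.19776252  0.042     ]]
board [[238.26922607421875, 230.6538543701172], [257.923095703125, 132.38462829589844], [401.19232177734375, 161.03846740722656], [381.5384521484375, 259.30767822265625]] ((319.73077392578125, 195.84616088867188), (146.10650634765625, 100.21533203125), 11.309932708740234)
[[ 0.49340317  0.20836914  0.012     ]
 [ 0.76109554  0.16153621  0.012     ]
 [ 0.67881829 -0.2199166   0.012     ]
 [ 0.41628582 -0.16152753  0.012     ]] [0.27175821 0.3902253  0.26894717]
top red [306 208  15  20 145] [312.85517241 217.82758621] [0.4913792  0.01286095 0.15636176]
side red [327 210   9  10  76] [330.92105263 214.25      ] [0.48266706 0.00876344 0.15394507]
side red [342 233  11   8  50] [347.56 237.74] [ 0.5276995  -0.00057681  0.07337241]
```

View pics/top_z.png

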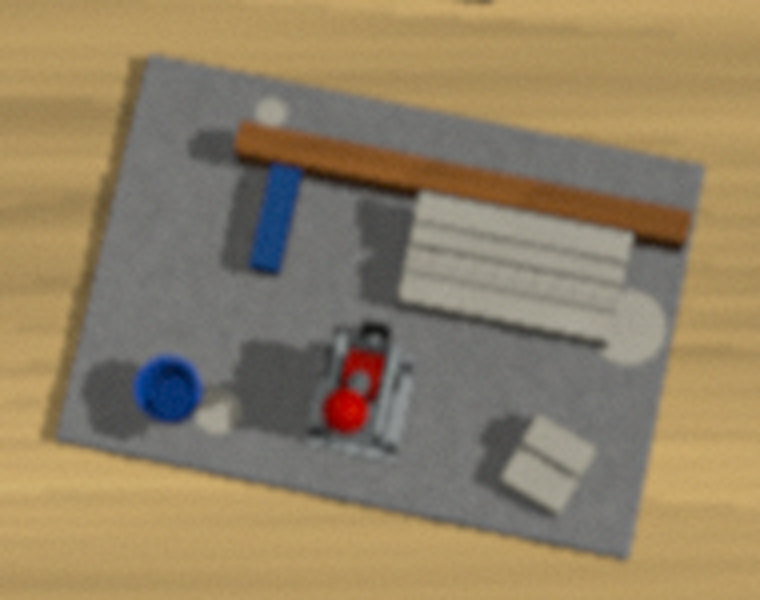

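View pics/side_z.png

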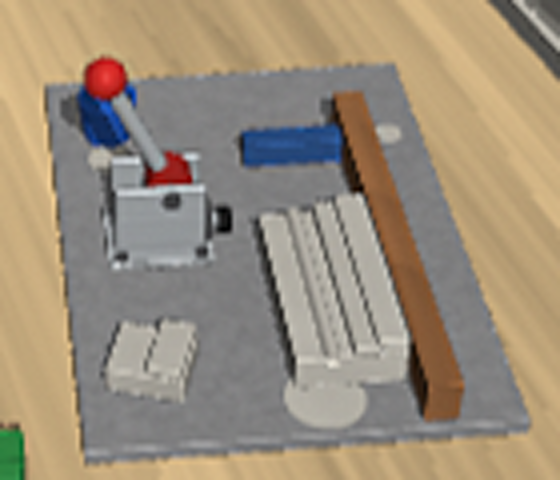

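The zoomed views show the cornice a few mm off the fence and well short of the stop. The pale discs are flat stains. The clamp is in line with the middle of the jig, and the offcut is clear of the push path. I estimate the jig yaw at about -0.21 rad and jig_home at about (0.621,-0.011). Next I need the cornice's jig coordinates.

```bash
cat >> h.py <<'E'
yaw=-0.211; H=np.array([.6214,-.011]); A=np.array([[np.cos(yaw),np.sin(yaw)],[-np.sin(yaw),np.cos(yaw)]]) # world->jig
def jig(p): p=np.atleast_2d(p); return np.c_[(p[:,:2]-H)@A.T,p[:,2]]*1000
def rows_to(jx,jy,z):  # shift in tool axes (cm) and turn for tool x=jig y, tool y=jig x, down
    from scipy.spatial.transform import Rotation as Ro
    s=bot.observe(); q=s["tool_rot"]; R0=Ro.from_quat([*q[1:],q[0]])
    w=np.r_[H+A.T@(np.array([jx,jy])/1000),z]
    G=Ro.from_matrix(np.c_[np.r_[A[1],0],np.r_[A[0],0],[0,0,-1.]])
    print("t",s["t"],"jig tcp",jig(s["ee_pos"]).round(1),"shift cm",(R0.inv().apply(w-s["ee_pos"])*100).round(2),"turn",(R0.inv()*G).as_rotvec().round(3),"F",s["wrist_force"].round(1),"gap",s["finger_gap"])
def cornice(show=True):
  for n in("top","side"):
    c=bot.camera(n); h=cv2.cvtColor(c["color"],cv2.COLOR_BGR2HSV); Pw=cloud(c); J=jig(Pw.reshape(-1,3)).reshape(480,640,3)
    m=big((h[...,2]>120)&(h[...,1]<70)&(J[...,2]>24)&(J[...,2]<60)&(J[...,0]>-60)&(J[...,0]<45)&(J[...,1]>-190)&(J[...,1]<90))
    p=J[m]; r=cv2.minAreaRect(p[:,:2].astype(np.float32)); print(n,"cornice xy 1-99%",np.percentile(p,[1,99],axis=0).round(1).tolist(),"rect",r, "n",m.sum())
E
python3 - <<'E'
from h import *
cornice()
c=bot.camera("top")
px=np.array([[418,190],[633,232],[615,315],[400,298]])/4+[225,120]
print(jig(world(c,px[:2],.048)).round(1),jig(world(c,px[2:],.036)).round(1))
s=bot.camera("side"); px=np.array([[358,195],[405,345],[300,360],[260,218]])/4+[305,195]
print(jig(world(s,px[:2],.048)).round(1),jig(world(s,px[2:],.036)).round(1))
Ps=[jig(np.median(cloud(k)[big(k_m)],0)[None]) for k,k_m in()]
# knob by two-view rays
uv=[np.array([346,411])/4+[225,120],np.array([105,79])/4+[305,195]]
L=[(world(k,u,0)[0],world(k,u,.3)[0]) for k,u in zip((c,s),uv)]
d=[(b-a)/np.linalg.norm(b-a) for a,b in L]; M=sum(np.eye(3)-np.outer(e,e) for e in d); X=np.linalg.solve(M,sum((np.eye(3)-np.outer(e,e))@a for e,(a,b) in zip(d,L)))
print("knob",X,jig(X[None]),"expect x -139, z 147.5"); rows_to(-4,-190,.15)
E
```

```text
top cornice xy 1-99% [[-36.0, -149.4, 31.9], [32.4, -13.5, 54.2]] rect ((-1.4371223449707031, -81.10772705078125), (139.14151000976562, 70.92438507080078), 89.5565185546875) n 1499
side cornice xy 1-99% [[-37.1, -153.4, 25.4], [31.1, -12.6, 49.0]] rect ((-1.3250045776367188, -69.82752227783203), (170.37109375, 73.11201477050781), 89.6740951538086) n 1110
[[  32.5  -11.7   48. ]
 [  33.1 -152.4   48. ]] [[ -19.8 -152.    36. ]
 [ -36.9  -14.3   36. ]]
[[  28.9  -15.    48. ]
 [  27.5 -158.2   48. ]] [[ -34.4 -152.5   36. ]
 [ -36.6  -17.7   36. ]]
knob [0.48568327 0.01477071 0.14696269] [[-138.1041622    -3.22505373  146.96268963]] expect x -139, z 147.5
t 0.4 jig tcp [[-603.8  505.5  231.2]] shift cm [-60.66 -68.96   8.14] turn [-0.     0.     1.561] F [-0.2 -0.3 -0.2] gap 0.08516039201755721
```

```bash
sed -i 's/H=np.array(\[.6214,-.011\])/H=np.array([.621,-.013])/' h.py
python3 -m pendant '[[[30,-60.7,-69,0,0,0,1.56],[30,-60.7,-69,0,0,0,1.56],[30,-60.7,-69,0,0,0,1.56],[30,-60.7,-69,0,0,0,1.56],[30,-60.7,-69,0,0,0,1.56],[30,-60.7,-69,0,0,0,1.56],[30,-60.7,-69,0,0,0,1.56],[30,-60.7,-69,0,0,0,1.56],[30,-60.7,-69,0,0,0,1.56],[30,-60.7,-69,0,0,0,1.56],[30,-60.7,-69,0,0,0,1.56],[30,-60.7,-69,0,0,0,1.56],[30,-60.7,-69,0,0,0,1.56],[30,-60.7,-69,0,0,0,1.56],[30,-60.7,-69,0,0,0,1.56],[30,-60.7,-69,0,0,0,1.56],[30,-60.7,-69,0,0,0,1.56],[30,-60.7,-69,0,0,0,1.56],[30,-60.7,-69,0,0,0,1.56],[30,-60.7,-69,0,0,0,1.56]]]'
python3 -c "
from h import *
rows_to(-4,-188,.1)"
```

```text
t: 2.07
ee_pos: [0.5375, -0.1235, 0.2315]
tool_rot: [0.0, 0.777, 0.629, 0.0]
wrist_force: [0.9, 0.4, -0.0]
finger_gap: 0.0256
t 2.0667 jig tcp [[ -58.5 -125.5  231.5]] shift cm [-6.25  5.45 13.15] turn [0.    0.    0.001] F [ 0.9  0.4 -0. ] gap 0.025627895226046464
```

Now above the start and down to z = 0.10, then a look from close by before dropping to pushing height.

```bash

python3 -m pendant '[[[30,-3,2.6,0,0,0,0],[30,-6.2,5.4,0,0,0,0],[30,-6.2,5.4,0,0,0,0],[30,-6.2,5.4,4,0,0,0],[30,-6.2,5.4,8,0,0,0],[30,-6.2,5.4,11,0,0,0],[30,-6.2,5.4,13,0,0,0],[30,-6.2,5.4,13,0,0,0],[30,-6.2,5.4,13,0,0,0]]]'
python3 - <<'E'
from h import *
rows_to(-4,-188,.019)
c=bot.camera("side"); t=bot.camera("top")
a=cv2.resize(c["color"][180:330,300:450],None,fx=2.6,fy=2.6,interpolation=cv2.INTER_CUBIC)
b=cv2.resize(t["color"][120:270,270:420],None,fx=2.6,fy=2.6,interpolation=cv2.INTER_CUBIC)
cv2.imwrite("pics/pre.png",np.hstack([a,b]))
E
```

```text
t: 2.82
ee_pos: [0.5768, -0.1952, 0.1008]
tool_rot: [-0.001, 0.777, 0.629, -0.001]
wrist_force: [0.1, 0.6, 1.0]
finger_gap: 0.0253
t 2.8167 jig tcp [[  -5.  -187.4  100.8]] shift cm [-0.06  0.12  8.18] turn [-0.002 -0.     0.001] F [0.1 0.6 1. ] gap 0.025323809278714773
```

View pics/pre.png

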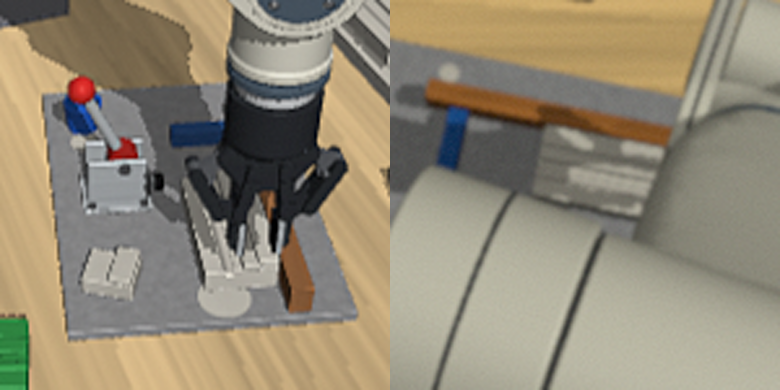

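The side picture shows the shut-down gripper over the cornice end with its fingers spread along jig x. They are clear of the fence and the clamp. Lowering.

```bash

python3 -m pendant '[[[30,0,0.1,3,0,0,0],[30,0,0.1,6,0,0,0],[30,0,0.1,8.2,0,0,0],[30,0,0.1,8.2,0,0,0],[30,0,0.1,8.2,0,0,0]]]'
python3 -m pendant '[[[30,0.5,0,0,0,0,0],[30,1,0,0,0,0,0],[30,1.5,0,0,0,0,0],[30,2,0,0,0,0,0],[30,2.5,0,0,0,0,0],[30,3,0,0,0,0,0],[30,3.5,0,0,0,0,0],[30,4,0,0,0,0,0],[30,4.5,0,0,0,0,0],[30,5,0,0,0,0,0]]]'
python3 - <<'E'
from h import *
rows_to(-4,-81,.019)
cornice()
E
```

```text
t: 3.33
ee_pos: [0.5803, -0.1962, 0.0221]
tool_rot: [0.001, 0.777, 0.629, 0.001]
wrist_force: [0.3, -0.2, 0.5]
finger_gap: 0.0261
t: 4.17
ee_pos: [0.5913, -0.1478, 0.0228]
tool_rot: [0.002, 0.777, 0.629, 0.001]
wrist_force: [-1.6, -5.9, 4.6]
finger_gap: 0.0258
t 4.1667 jig tcp [[  -0.8 -138.    22.8]] shift cm [ 5.7  -0.32  0.37] turn [0.005 0.002 0.001] F [-1.6 -5.9  4.6] gap 0.025780948053580548Traceback (most recent call last):
  File "<stdin>", line 3, in <module>
  File "h.py", line 22, in cornice
    m=big((h[...,2]>120)&(h[...,1]<70)&(J[...,2]>24)&(J[...,2]<60)&(J[...,0]>-60)&(J[...,0]<45)&(J[...,1]>-190)&(J[...,1]<90))
  File "h.py", line 10, in big
    n,l,s,ce=cv2.connectedComponentsWithStats(m.astype(np.uint8)); i=1+np.argmax(s[1:,4]); return l==i
                                                                       ~~~~~~~~~^^^^^^^^^
    return _wrapfunc(a, 'argmax', axis=axis, out=out, **kwds)
    return bound(*args, **kwds)
ValueError: attempt to get argmax of an empty sequence
```

```bash

python3 -m pendant '[[[30,0.5,0,0.2,0,0,0],[30,1,0,0.2,0,0,0],[30,1.5,0,0.2,0,0,0],[30,2,0,0.2,0,0,0],[30,2.5,0,0.2,0,0,0],[30,3,0,0.2,0,0,0],[30,3.5,0,0.2,0,0,0],[30,4,0,0.2,0,0,0],[30,4.4,0,0.2,0,0,0],[30,4.7,0,0.2,0,0,0],[30,5,0,0.2,0,0,0],[30,5,0,0.2,0,0,0]]]'
python3 - <<'E'
from h import *
rows_to(-4,-81,.019)
t=bot.camera("top");c=bot.camera("side")
cv2.imwrite("pics/push.png",np.hstack([cv2.resize(k[120:270,x:x+150],None,fx=2.6,fy=2.6,interpolation=cv2.INTER_CUBIC) for k,x in((c["color"][60:],300),(t["color"],250))]))
E
```

```text
t: 5.22
ee_pos: [0.6023, -0.098, 0.021]
tool_rot: [0.003, 0.777, 0.629, 0.001]
wrist_force: [0.4, -1.8, 2.3]
finger_gap: 0.0254
t 5.2167 jig tcp [[ -0.5 -87.   21. ]] shift cm [ 0.6  -0.35  0.19] turn [0.005 0.001 0.002] F [ 0.4 -1.8  2.3] gap 0.02541268622892794
```

View pics/push.png

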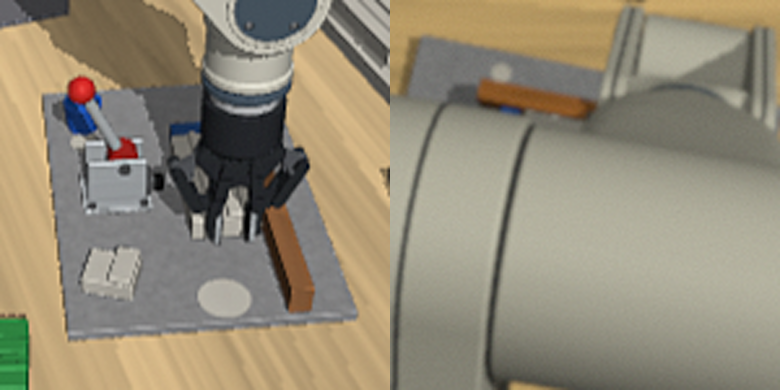

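The cornice is going along straight, with its end near the blue stop at about (185,135) in the left half of the crop. I'll creep on until the force rises.

```bash

python3 -m pendant '[[[30,0.2,0,0,0,0,0],[30,0.4,0,0,0,0,0],[30,0.4,0,0,0,0,0]]]'
python3 -m pendant '[[[30,0.2,0,0,0,0,0],[30,0.3,0,0,0,0,0],[30,0.3,0,0,0,0,0]]]'
python3 -c "
from h import *
rows_to(-4,-81,.019)"
```

```text
t: 5.57
ee_pos: [0.6028, -0.0939, 0.0207]
tool_rot: [0.002, 0.777, 0.629, 0.001]
wrist_force: [-1.0, -3.3, 2.7]
finger_gap: 0.0254
t: 5.82
ee_pos: [0.6034, -0.0911, 0.0206]
tool_rot: [0.002, 0.777, 0.629, 0.001]
wrist_force: [-1.3, -5.1, 2.4]
finger_gap: 0.0257
t 5.8167 jig tcp [[ -0.9 -80.   20.6]] shift cm [-0.09 -0.31  0.16] turn [0.005 0.002 0.002] F [-1.3 -5.1  2.4] gap 0.025721640079000727
```

```bash

python3 -m pendant '[[[30,0.2,0,0,0,0,0],[30,0.3,0,0,0,0,0],[30,0.3,0,0,0,0,0]]]'
python3 -m pendant '[[[30,0.2,0,0,0,0,0],[30,0.3,0,0,0,0,0],[30,0.3,0,0,0,0,0]]]'
python3 -c "
from h import *
rows_to(-4,-81,.019)"
```

```text
t: 6.07
ee_pos: [0.6033, -0.0909, 0.0207]
tool_rot: [0.003, 0.777, 0.629, -0.001]
wrist_force: [-4.6, -19.7, 3.7]
finger_gap: 0.0254
t: 6.32
ee_pos: [0.6032, -0.0909, 0.0207]
tool_rot: [0.004, 0.777, 0.63, -0.002]
wrist_force: [-5.2, -21.2, 3.6]
finger_gap: 0.0259
t 6.3167 jig tcp [[ -1.1 -79.9  20.7]] shift cm [-0.11 -0.29  0.17] turn [0.004 0.008 0.002] F [ -5.2 -21.2   3.6] gap 0.02585808122144807
```

The force jumped from 5 to 20 N with no further travel, so the sample is against the stop. Now I'll back off, rise and check it.

```bash

python3 -m pendant '[[[30,-1,0,0,0,0,0],[30,-3,0,0,0,0,0],[30,-4,0,0,0,0,0],[0,-4,0,-4,0,0,0],[0,-4,0,-8,0,0,0],[0,-4,0,-12,0,0,0],[0,-4,0,-16,0,0,0],[0,-4,0,-18,0,0,0],[0,-4,0,-18,0,0,0]]]'
python3 - <<'E'
from h import *
rows_to(-190,-1,.2)
E
```

```text
t: 7.07
ee_pos: [0.5975, -0.1287, 0.2067]
tool_rot: [0.007, 0.777, 0.629, 0.001]
wrist_force: [0.7, -0.1, -0.4]
finger_gap: 0.0
t 7.0667 jig tcp [[   1.3 -118.   206.7]] shift cm [ 11.74 -19.11   0.33] turn [0.013 0.007 0.002] F [ 0.7 -0.1 -0.4] gap 1.8818976696318303e-05
```

```bash

python3 -m pendant '[[[0,2,-4,0,0,0,0],[0,4,-8,0,0,0,0],[0,6,-12,0,0,0,0],[0,9,-16,0,0,0,0],[0,11.7,-19.1,0,0,0,0],[0,11.7,-19.1,0,0,0,0],[0,11.7,-19.1,0,0,0,0],[0,11.7,-19.1,0,0,0,0]]]'
python3 - <<'E'
from h import *
rows_to(-186,-1,.141)
t=bot.camera("top");c=bot.camera("side")
cv2.imwrite("pics/pre2.png",np.hstack([cv2.resize(k,None,fx=2.6,fy=2.6,interpolation=cv2.INTER_CUBIC) for k in(c["color"][180:330,300:450],t["color"][120:270,250:400])]))
try: cornice()
except Exception as e: print(e)
E
```

```text
t: 7.73
ee_pos: [0.4346, 0.026, 0.203]
tool_rot: [0.007, 0.776, 0.63, 0.001]
wrist_force: [0.8, -0.1, 0.4]
finger_gap: -0.0001
t 7.7333 jig tcp [[-190.4   -0.9  203. ]] shift cm [0.03 0.36 6.2 ] turn [0.013 0.007 0.004] F [ 0.8 -0.1  0.4] gap -0.00012842664668631854
top cornice xy 1-99% [[-34.9, -68.4, 32.4], [32.9, 68.2, 54.2]] rect ((-1.2360992431640625, 0.24388885498046875), (139.21588134765625, 70.52816009521484), 89.49918365478516) n 1081
side cornice xy 1-99% [[-36.7, -72.3, 25.7], [31.1, 69.6, 48.9]] rect ((-2.656017303466797, 3.0456314086914062), (154.65859985351562, 69.53034210205078), 89.46312713623047) n 966
```

View pics/pre2.png

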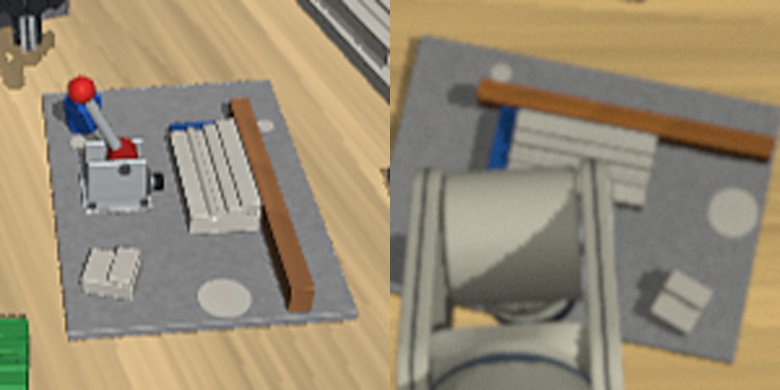

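The picture shows the cornice against the blue stop at (180,130) left half, parallel to the fence, with the lever still back at (82,90). The measured cornice y error is about 0.2 mm and its x is about -1 to -2 mm. Now lower the shut fingers behind the knob.

```bash

python3 -m pendant '[[[0,0,0.3,3,0.013,0.007,0.004],[0,0,0.3,6.2,0.013,0.007,0.004],[0,0,0.3,6.2,0.013,0.007,0.004],[0,0,0.3,6.2,0.013,0.007,0.004]]]'
python3 -m pendant '[[[0,0,1,0,0,0,0],[0,0,2,0,0,0,0],[0,0,3,-0.3,0,0,0],[0,0,4,-0.6,0,0,0],[0,0,5,-0.7,0,0,0],[0,0,6,-0.8,0,0,0],[0,0,6,-0.8,0,0,0]]]'
python3 - <<'E'
from h import *
rows_to(-90,-1,.144)
c=bot.camera("side"); h=cv2.cvtColor(c["color"],cv2.COLOR_BGR2HSV)
cv2.imwrite("pics/lev.png",cv2.resize(c["color"][180:330,280:480],None,fx=3,fy=3,interpolation=cv2.INTER_CUBIC))
E
```

```text
t: 8.27
ee_pos: [0.4386, 0.0228, 0.1401]
tool_rot: [-0.001, 0.779, 0.627, -0.002]
wrist_force: [0.7, 0.8, 0.7]
finger_gap: 0.0001
t: 8.85
ee_pos: [0.4996, 0.0094, 0.1505]
tool_rot: [-0.0, 0.779, 0.627, -0.001]
wrist_force: [-7.5, -0.3, 10.6]
finger_gap: -0.0003
t 8.85 jig tcp [[-123.4   -3.5  150.5]] shift cm [0.27 3.34 0.64] turn [-0.002  0.001 -0.005] F [-7.5 -0.3 10.6] gap -0.0003127776998384866
```

View pics/lev.png

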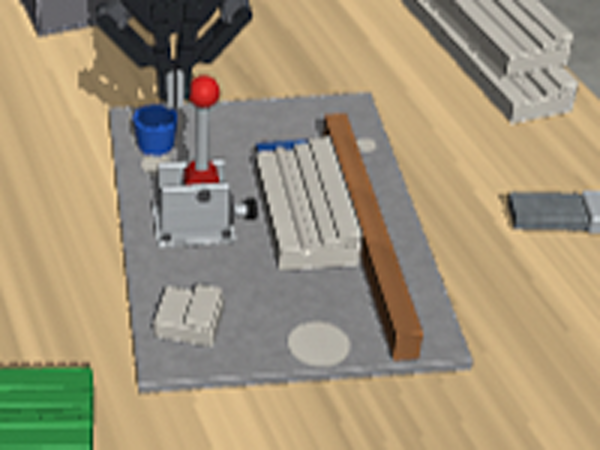

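The lever is upright with the knob at (205,92) in the crop and the fingers just behind it. I'll carry on along the arc past the dead point.

```bash

python3 -m pendant '[[[0,0.2,1,0.1,0,0,0],[0,0.2,2,0.3,0,0,0],[0,0.2,3,0.5,0,0,0],[0,0.2,4,0.9,0,0,0],[0,0.2,5,1.4,0,0,0],[0,0.2,5.8,1.9,0,0,0],[0,0.2,6.5,2.4,0,0,0],[0,0.2,7.1,3,0,0,0],[0,0.2,7.5,3.4,0,0,0],[0,0.2,7.5,3.4,0,0,0]]]'
python3 - <<'E'
from h import *
rows_to(-52,-1,.119)
E
```

```text
t: 9.73
ee_pos: [0.573, -0.0048, 0.1152]
tool_rot: [-0.001, 0.779, 0.627, -0.001]
wrist_force: [-0.5, 0.0, 0.9]
finger_gap: -0.0001
t 9.7333 jig tcp [[-48.7  -2.  115.2]] shift cm [ 0.1  -0.33 -0.37] turn [-0.003  0.001 -0.005] F [-0.5  0.   0.9] gap -5.704387895948152e-05
```

Force is back to zero, so the lever has probably snapped. I'll retreat up and back, then look.

```bash

python3 -m pendant '[[[0,0,-1,-2,0,0,0],[0,0,-2,-6,0,0,0],[0,0,-5,-9,0,0,0],[0,0,-9,-9,0,0,0],[0,0,-13,-9,0,0,0],[0,0,-15,-9,0,0,0],[0,0,-15,-9,0,0,0],[0,0,-15,-9,0,0,0]]]'
python3 - <<'E'
from h import *
rows_to(-200,0,.2); cornice()
c=bot.camera("side");t=bot.camera("top")
h=cv2.cvtColor(c["color"],cv2.COLOR_BGR2HSV); P=jig(cloud(c).reshape(-1,3)).reshape(480,640,3)
red=((h[...,0]<6)|(h[...,0]>174))&(h[...,1]>180)&(h[...,2]>90)&(abs(P[...,0]+60)<120)&(abs(P[...,1])<60)&(P[...,2]>85)
print("knob",np.median(P[red],0),red.sum(),"locked expect about -16,0,109")
cv2.imwrite("pics/end.png",np.hstack([cv2.resize(k,None,fx=2.6,fy=2.6,interpolation=cv2.INTER_CUBIC) for k in(c["color"][180:330,300:450],t["color"][120:270,250:400])]))
E
```

```text
t: 10.4
ee_pos: [0.4261, 0.0276, 0.2062]
tool_rot: [-0.0, 0.779, 0.627, -0.001]
wrist_force: [0.8, 0.0, -0.1]
finger_gap: 0.0002
t 10.4 jig tcp [[-199.1   -1.1  206.2]] shift cm [ 0.11 -0.09  0.62] turn [-0.002  0.001 -0.004] F [ 0.8  0.  -0.1] gap 0.0002422702716335312
top cornice xy 1-99% [[-31.4, -68.6, 31.6], [35.1, 67.4, 54.0]] rect ((2.9937362670898438, -0.0004425048828125), (139.8936309814453, 68.94686126708984), 88.35372161865234) n 1076
side cornice xy 1-99% [[-33.3, -72.1, 26.3], [36.1, 67.3, 48.9]] rect ((1.6215324401855469, 4.340545654296875), (155.18601989746094, 71.82839965820312), 89.7951431274414) n 946
knob [-16.6957618   -8.15657873 115.47068079] 73 locked expect about -16,0,109
```

View pics/end.png

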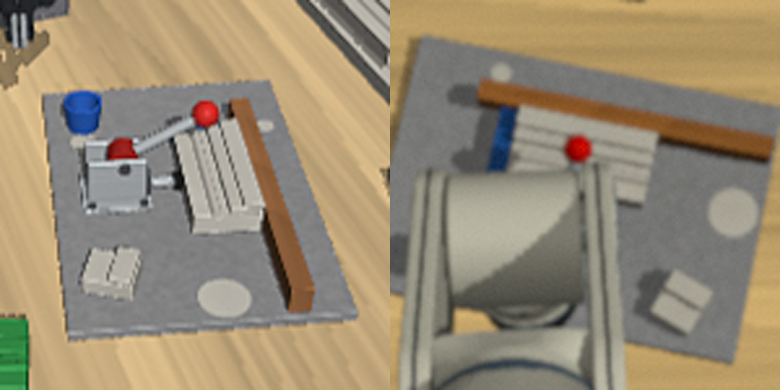

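Side view shows the lever lying over the sample with the knob at (205,112) and the foot on the sample at (175,182). The sample is against the fence, and the cup and offcut are in place. One check of parallelism, because the top rectangle read 88.4°.

```bash
python3 - <<'E'
from h import *
for n in("top","side"):
    c=bot.camera(n); h=cv2.cvtColor(c["color"],cv2.COLOR_BGR2HSV); J=jig(cloud(c).reshape(-1,3)).reshape(480,640,3)
    m=big((h[...,2]>120)&(h[...,1]<70)&(J[...,2]>40)&(J[...,2]<60)&(J[...,0]>5)&(J[...,0]<45)&(abs(J[...,1])<90))
    f=(h[...,0]<15)&(h[...,1]>120)&(J[...,2]>30)&(J[...,2]<60)&(J[...,0]>25)&(J[...,0]<70)&(J[...,1]>-190)&(J[...,1]<120)
    for k,mm,z in(("cornice",m,.048),("fence",f,.042)):
        uv=np.argwhere(mm)[:,::-1]; p=jig(world(c,uv,z)); b=[]
        for y in range(-60,61,6):
            q=p[abs(p[:,1]-y)<4]
            if len(q)>2: b.append((y,q[:,0].max() if k=="cornice" else q[:,0].min()))
        b=np.array(b); a=np.polyfit(b[:,0],b[:,1],1); print(n,k,"slope rad",a[0].round(3),"edge x at 0",a[1].round(1),len(b))
E
```

```text
top cornice slope rad 0.005 edge x at 0 35.5 21
top fence slope rad 0.003 edge x at 0 40.8 21
side cornice slope rad 0.001 edge x at 0 33.8 21
side fence slope rad 0.013 edge x at 0 39.1 21
```

```bash
python3 -c "
from bench import bot
print(bot.sign_off(), bot.observe()['t'])"
```

```text
the job is handed in; nothing more can be done
the job is handed in; nothing more can be done
```

I pushed the cornice home against the blue end stop with two spread fingertips, then swung the clamp lever over its dead point with shut fingers until it locked. I backed the arm off and handed the job in at about 10.5 s; hand-in gives no verdict.

- **End stop:** The push force jumped from about 5 N to 20 N with no further travel, which is how I knew the sample was home. After clamping, the camera put it about 0.6 mm from home along the jig.
- **Lever:** The knob measured about 17 mm to the -x side of jig_home and 115 mm up. The locked position should be about -16 mm and 109 mm; its y read 8 mm off. The wrist force was near zero after I withdrew.
- **Fence:** The clamp moved the sample about 3 to 4 mm towards the fence. The edge beside the fence now sits at 34 to 35.5 mm (35 mm is home) and is parallel within 0.01 rad.
- **Bystanders:** The cup and offcut look unmoved. The tub and scraper were nowhere near the arm's working path, and I did not measure them again.

**Checks that disagreed:**
- A rough rectangle fit in the top view suggested a 1.6° turn (0.03 rad, still within the 0.05 limit). The edge fits in both views did not confirm it.
- The same fits put the visible fence edge at 39 to 41 mm instead of 35. I put that down to the sample hiding its front edge, but did not prove it.

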